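# Load a wireless sensor into the shield box and latch it

## Task

Get the shield box ready for a radio test: set the white wireless sensor with the blue bands down flat between the six locating pins of the green nest inside the box, without dropping it, then close the lid fully and swing the red latch down until its roller has snapped home in the catch. Leave the other things on the bench where they are.

Things in the scene. Friction and masses are not known exactly. Their poses are not given: they have to be found in the camera images.
- shield_box: Grey metal RF shield box, fixed to the bench, with a hinged lid. Base 170 mm (its x) by 240 mm (its y) by 80 mm high, walls 10 mm, open on top. Origin: centre of the underside, at bench height; z up. Its own -x face is the front, which carries the catch; the lid is hinged along the +x (rear) edge. Starts vary in place and yaw.
- nest (a point): Centre of the top face of the green nest plate inside the box, at the box's centre, 34 mm above the bench; axes as the box's. Six tapered steel locating pins (8 mm thick, 15 mm high, tapered over the top 7 mm to 2.4 mm) outline the sensor's place: four at x +-30, y +-30.5 mm and two at x +-50.5, y 0. The sensor fits with 1.5 mm play all round, its long side along the box's x, either way round.
- lid (a joint): Lid angle in rad: 0 fully closed, about 1.57 upright, 1.8 fully open. A slab 170 x 240 x 18 mm, 0.7 kg, on a stiff friction hinge: it stays at any angle; closing it takes about 7 N at its free edge when upright and less lower down.
- lid_hinge (a point): Point on the lid's hinge axis at mid width: box frame x +85, y 0, z +81 mm. The axis runs along the box's y. The point's frame turns with the lid: in it the lid reaches from x 0 to -170 mm, y +-120 mm, z 0 (underside) to 18 mm (outer face).
- lid_edge (a point): Middle of the lid's free (front) edge on its outer face: (-170, 0, 18) mm in the lid's frame. The latch takes up y within +-45 mm of here; the rest of the edge is clear.
- latch (a joint): Latch angle in rad relative to the lid: 0 closed (square to the lid, flat along the box's front), 1.57 straight out in the plane of the lid, 2.6 folded back. Friction (about 2 N at the tab) holds it where it is left. With the lid fully closed (else it is blocked) about 5 N at the tab pushes the roller, over the last 0.3 rad, past a sprung tongue, which then holds it; home reads under 0.03.
- latch_hinge (a point): Latch pivot at mid width: (-177, 0, 11) mm in the lid's frame, so 7 mm in front of the box's front face and 92 mm above the bench when the lid is closed. Axis along the box's y. The point's frame turns with the latch: the latch reaches along its -z.
- latch_tab (a point): Middle of the outer face of the red latch's finger tab: (-20, 0, -59) mm in the latch's frame. Latch 72 mm wide, 70 mm long; the arms' outer face is 10 mm in front of the pivot axis, the tab stands proud (outer face 20 mm in front), 48 to 70 mm below the pivot; an 8 mm steel roller spans the arms 42 mm below it. When home the tab is 33 mm above the bench and faces the box's -x.
- sensor: Wireless sensor to be tested: white plastic block with two blue bands, 90 mm (its x) by 50 mm (its y) by 28 mm high, 0.16 kg. Origin: centre of the underside; z up. Starts flat on the bench at either side of the box.
- filter: Bystander: dark metal filter block, 75 x 44 x 24 mm with a brass connector at each end. Origin: centre of the underside.
- vial: Bystander: small jar with a blue cap, 36 mm diameter, 75 mm high. Origin: centre of the underside.
- wrench: Bystander: small bright steel wrench, 150 mm long, along its x. Origin: below its middle, at bench height.
Mind the look-alikes: they are no part of the job. Leave any brown, orange or purple look-alike of the sensor alone.

How it is judged:
By the outcome, as a careful person would: the job done as asked, in the order asked, and still so for the second after the job is handed in, with the robot touching nothing.
It also fails if it takes over 70 s, if anything falls off the work surface, if the arm or the gripper's body presses on something with over 40 N, if the wrist force passes 120 N, or if a joint passes its speed limit or range.

## Robot

A 6-joint arm with a two-finger parallel gripper is mounted at the origin on the work surface. World frame = base frame: x ahead of the robot, y to its left, z up, the work surface at z = 0. Lengths are in m, angles in rad, forces in N, time in s.
With the tool pointing down it reaches from about 0.275 to 0.85 m from the base axis. Payload 5.2 kg.
Tool frame: the origin (TCP) lies midway between the tips of the shut fingers; the grasp point (between the pads) lies 19 mm behind it; z points along the fingers, y is the line along which they close (so a half turn about z gives the same grasp; the last joint's range is limited). The gripper opens to 85 mm and grips with 20 to 120 N. Pads are 22 mm wide; open, the fingers measure 114 mm over their backs; the gripper's body (76 mm by 85 mm) begins 54 mm behind the grasp point. The pads swing forward as they close: fully open they stand 13 mm farther back than shut.
Start: joints at [-1.327, 0.259, 1.535, -0, 1.348, -0.203], TCP at [0.238, -0.496, 0.231] pointing down, gripper open.
Joint ranges: [-3.14, 3.14], [-0.91, 2.08], [0.19, 2.58], [-1.22, 4.36], [0.22, 2.71], [-3.12, 3.12]. Speed limits (rad/s): [2.57, 2.57, 3.14, 3.14, 3.14, 3.14].

## Interface

Orientations are given as a 3x3 rotation matrix whose columns are the frame's x, y, z axes.
In Python, from cell import robot gives the robot as it stands. The module is installed in compiled form; this text tells all that it offers.
- The arm moves only by the tool move_arm, never from a script. Its argument "rows" is text: rows parted by semicolons, each of 7 numbers parted by spaces: the shift along the world's x, y, z in cm, then the turn, a rotation vector about the world's x, y, z in rad, then the opening, from 0 (shut) to 1 (fully open). A call has 1 to 8 rows; each row shifts and turns the commanded pose from where the row before left it; what a row does not reach is not made up. A row lasts 1/12 s, in which the tool goes at most 41.7 mm and 7.16 degrees, less where a joint would pass 70% of its speed; a pose out of reach is approached as far as the arm can. A call with a gripper value outside its range is refused whole. The fingers move at their own pace and stop on an object; "grip_force" is the grip in N (left out, the last holds). Time passes only in rows, so rows that do not move let the fingers close. It gives the time, the measured TCP pose, the force, the opening and the grip force at its end, in the units of the state.
- robot.get_state(): the state, without advancing time (a new reading comes with each control period).
- robot.get_image(name): name is "scene" or "top" or "wrist"; returns the picture (480x640x3 uint8, red, green, blue); there is no depth.
- robot.get_calibration(name): a dict with "vertical_fov" (degrees; the focal length in pixels is half the picture's height over the tangent of half this angle, whatever the lens; pixels are square), "cx", "cy" (the principal point, pixels), "origin" and "attitude" of the camera in the world; the wrist camera has in their place "mount" (4x4, takes a point from camera to tool coordinates, whose origin is the TCP and whose axes are the flange's). Camera axes: x right, y up, looking along -z (the intrinsics and any distortion apply to the point x, -y, -z); pixel columns grow to the right and rows downward; lengths in m; the calibration is good to about 2 mm. The wrist camera is an equidistant fisheye: a pixel r from the principal point sees the ray r / f radians off the axis. A picture is of the moment at which its call begins: read the wrist's pose just before it. get_calibration takes no time and is no camera call.
- robot.finish_job(): hands the job in; it is judged then, once.
Trained networks look in the newest picture that a camera, given by its name, has taken for a name from the list of things; names that differ only in an ending like _2 or _b are one class to them, and where a whole thing is asked for, a point or a joint stands for the part that bears it (a point fixed in the world has none). Each returns a list of dicts, best first, with "score" (0 to 1); they miss things now and then, are a little off and sometimes report something else, mostly with a low value. They report only what shows in the picture. A call takes as long as a camera call. They do not tell look-alikes from the thing itself.
- robot.trace(camera, thing): "pixels" (480x640 bool, what is visible of it).
- robot.tip_of(camera, thing): "location" ([x, y, z] in m, in world coordinates, good to about 4 mm: a listed point, or the origin of a listed thing).
The state is a dict: "clock": time; "joint_pos": joint angles; "dq": joint speeds; "joint_torque": joint torques, N m; "position": TCP position; "tcp_rot": TCP orientation; "force": force on the tool from outside, world axes, zero at the start; "ft_torque": the same for the moment, N m; "gripper_width": finger opening in m; "gripper_force": force on a finger pad.
Only numpy, scipy, OpenCV 4.12 (cv2) and the standard library are available. Lean on these libraries where they do the work, as an engineer would, in place of code of your own. Each camera call takes 0.05 s, during which the arm holds its last target. There are 200 camera calls.

## Working session

There is one attempt and no reset: what is moved stays moved. The work goes in short steps, Python scripts to look and compute and a tool call to move; the robot and the scene stay as the last step left them, time stands still between calls to the robot, and variables do not carry over. Pictures are saved under pics/ and viewed, at most 10 in all, crops included, and the job is handed in when it is done.

Besides the shell and the picture viewer there is one more tool, called after "Request:" as name(argument=value, ...) on one line, values as JSON. move_arm: Moves the arm, as the interface text tells. Its arguments: {"type":"object","properties":{"rows":{"type":"string"},"grip_force":{"type":"number"}},"required":["rows"]}

```bash
mkdir -p pics; cat > h.py <<'E'
import numpy as np, cv2
from cell import robot
def save(n,im): cv2.imwrite('pics/'+n,cv2.cvtColor(im,cv2.COLOR_RGB2BGR))
def ray(cam,u,v):
    c=robot.get_calibration(cam); f=240/np.tan(np.radians(c['vertical_fov'])/2)
    d=np.array([(u-c['cx'])/f,-(v-c['cy'])/f,-1.]); 
    return np.array(c['origin']),np.array(c['attitude'])@d
def onz(cam,u,v,z):
    o,d=ray(cam,u,v); return o+d*(z-o[2])/d[2]
E
python3 - <<'E'
from h import *
a=robot.get_image('scene');b=robot.get_image('top')
save('s0.png',a);save('t0.png',b)
print({k:v for k,v in robot.get_calibration('top').items()})
print({k:v for k,v in robot.get_calibration('scene').items()})
print(robot.get_calibration('wrist'))
for t in ['sensor','nest','lid_hinge','lid_edge','latch_hinge','latch_tab','shield_box','filter','vial','wrench']:
  for cam in ['top','scene']:
    print(t,cam,[(np.round(r['location'],3).tolist(),round(r['score'],2)) for r in robot.tip_of(cam,t)])
E
```

```text
{'vertical_fov': 54.35025832907896, 'cx': 318.82846060575343, 'cy': 243.99191720712633, 'origin': array([0.43716296, 0.03730494, 1.19228549]), 'attitude': array([[ 0.01807784,  0.99222338, -0.12315011],
       [-0.99978885,  0.01673579, -0.01192351],
       [-0.00976977,  0.12333966,  0.99231642]])}
{'vertical_fov': 53.975839099326315, 'cx': 318.7767003987461, 'cy': 238.56051877714663, 'origin': array([0.93884816, 0.59616556, 1.06231322]), 'attitude': array([[-0.81729486, -0.47924906,  0.319921  ],
       [ 0.57599302, -0.66391637,  0.47691414],
       [-0.01615986,  0.57405174,  0.81865955]])}
{'vertical_fov': 65.70646984690485, 'cx': 320.3183025641092, 'cy': 244.03698241616186, 'mount': array([[-2.12085438e-04,  9.57600008e-01,  2.88100989e-01,
         7.20791723e-02],
       [ 9.99999965e-01,  2.48755064e-04, -9.06710563e-05,
        -1.46662366e-03],
       [-1.58493184e-04,  2.88100960e-01, -9.57600027e-01,
        -1.42401946e-01],
       [ 0.00000000e+00,  0.00000000e+00,  0.00000000e+00,
         1.00000000e+00]])}
sensor top [([0.595, 0.223, -0.001], 0.81), ([0.408, 0.467, 
[... 459 characters left out ...]
top [([0.566, 0.081, 0.251], 0.62)]
lid_edge scene [([0.567, 0.082, 0.248], 0.69)]
latch_hinge top [([0.565, 0.075, 0.258], 0.64)]
latch_hinge scene [([0.563, 0.076, 0.261], 0.93), ([0.687, 0.396, 0.001], 0.59)]
latch_tab top [([0.564, 0.105, 0.31], 0.74)]
latch_tab scene [([0.566, 0.108, 0.313], 0.96)]
shield_box top [([0.57, -0.014, -0.002], 0.81)]
shield_box scene [([0.573, -0.015, 0.004], 0.83)]
filter top [([0.432, -0.354, 0.002], 0.81)]
filter scene []
vial top [([0.63, -0.334, 0.002], 0.57)]
vial scene [([0.627, -0.337, 0.003], 0.72)]
wrench top [([0.687, 0.392, -0.004], 0.94), ([0.579, -0.015, 0.036], 0.74), ([0.484, 0.345, -0.004], 0.17)]
wrench scene [([0.687, 0.396, 0.001], 0.64)]
```

View pics/s0.png

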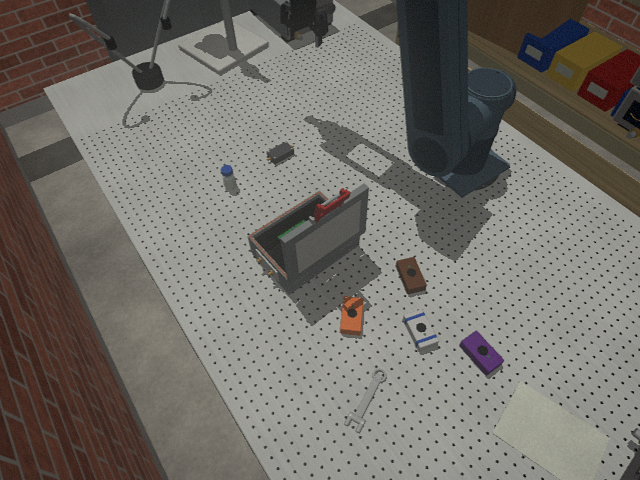

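View pics/t0.png

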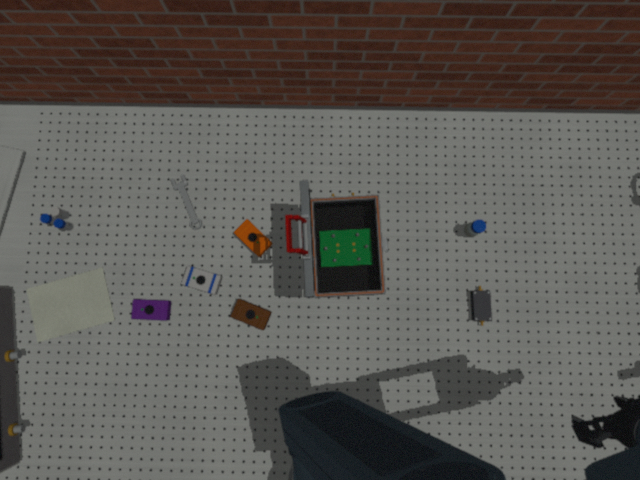

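In the scene view the sensor-shaped blocks are orange (352,316), brown (411,275), purple (482,352) and white with blue bands (421,330), which is (202,280) in the top view. The white one fits the description. The box front faces world -y, and the lid is upright on the +y side. Next I'll take a confirming crop and measure yaw.

```bash
python3 - <<'E'
from h import *
b=robot.get_image('top'); a=robot.get_image('scene')
A=cv2.resize(a[300:360,380:460],None,fx=5,fy=5,interpolation=2);B=cv2.resize(b[190:310,170:400],None,fx=3,fy=3,interpolation=2)
c=np.zeros((A.shape[0]-20+0+0,690,3),np.uint8)
im=np.zeros((600,690,3),np.uint8); im[:360]=B; im[360:600,:400]=A[30:270]; save('c1.png',im)
s=robot.get_state(); print(s['tcp_rot'].round(3).tolist(),s['gripper_width'])
hsv=cv2.cvtColor(b,cv2.COLOR_RGB2HSV)
def rect(m,cam,z):
    ys,xs=np.nonzero(m); P=np.array([onz(cam,x,y,z)[:2] for x,y in zip(xs,ys)],np.float32)
    (cx,cy),(w,h),an=cv2.minAreaRect(P); return np.round([cx,cy,w,h,an],3), P.mean(0).round(4)
g=((hsv[...,0]>50)&(hsv[...,0]<80)&(hsv[...,1]>120)&(hsv[...,2]>60)); print('nest',rect(g,'top',.034))
for cam in ['top','scene']:
    robot.get_image(cam)
    for r in robot.trace(cam,'sensor'):
        ys,xs=np.nonzero(r['pixels']); print(cam,xs.mean().round(1),ys.mean().round(1),len(xs),rect(r['pixels'],cam,.02))
    for r in robot.tip_of(cam,'nest')+robot.tip_of(cam,'lid_hinge'): print(r['location'].round(4) if hasattr(r['location'],'round') else r['location'],r['score'])
E
```

```text
[[0.902, 0.432, -0.0], [0.432, -0.902, 0.0], [0.0, -0.0, -1.0]] 0.08519350633559988
nest (array([ 0.477,  0.187,  0.133,  0.594, 24.981]), array([ 0.5733, -0.0133], dtype=float32))
top 201.3 279.4 748 (array([4.8900e-01, 3.4500e-01, 9.7000e-02, 5.0000e-02, 7.5005e+01]), array([0.4883, 0.3448], dtype=float32))
top 250.1 313.4 771 (array([4.0600e-01, 2.1900e-01, 9.3000e-02, 5.1000e-02, 6.8892e+01]), array([0.4061, 0.219 ], dtype=float32))
top 150.7 308.8 765 (array([4.1200e-01, 4.6800e-01, 9.7000e-02, 5.2000e-02, 8.8461e+01]), array([0.4129, 0.4676], dtype=float32))Traceback (most recent call last):
  File "<stdin>", line 15, in <module>
  File "<stdin>", line 9, in rect
  File "h.py", line 9, in onz
    o,d=ray(cam,u,v); return o+d*(z-o[2])/d[2]
        ~~~^^^^^^^^^
  File "h.py", line 5, in ray
    c=robot.get_calibration(cam); f=240/np.tan(np.radians(c['vertical_fov'])/2)
ValueError: time passes only in moves, steps and waits
```

View pics/c1.png

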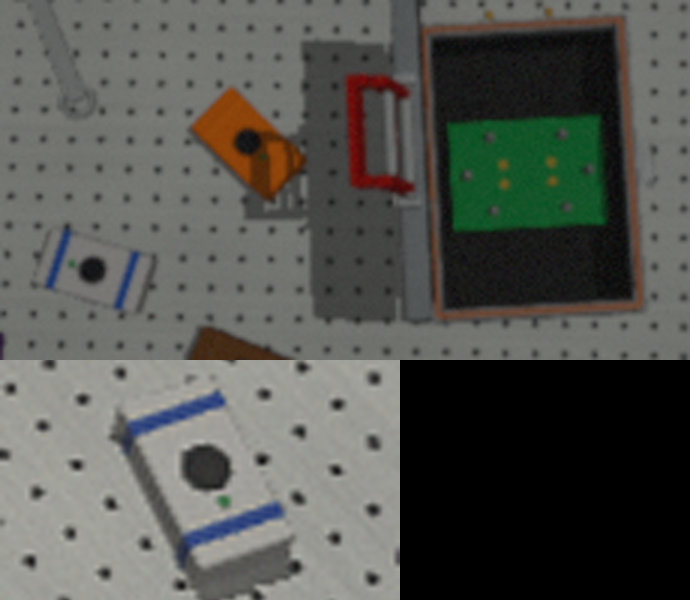

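The crop confirms the white block with two blue bands at crop (95,270), top (202,280), as the target. In top view its right end is lower, so its long axis lies about 75° in world. With the wrist camera facing away from the lid, j6 would run out of range. So I first push the lid open to about 1.75 from inside, beside the latch, to give the camera room.

Request:
move_arm(rows="2.65 3.1 0 0 0 0.07 0;2.65 3.1 0 0 0 0.07 0;2.65 3.1 0 0 0 0.07 0;2.65 3.1 0 0 0 0.07 0;2.65 3.1 0 0 0 0.07 0;2.65 3.1 0 0 0 0.07 0;2.65 3.1 0 0 0 0.07 0;2.65 3.1 0 0 0 0.07 0")

```text
clock: 1.97
position: [0.4507, -0.2463, 0.2316]
tcp_rot: [[0.532, 0.847, 0.0], [0.847, -0.532, -0.0], [-0.0, 0.001, -1.0]]
force: [0.2, -1.5, -0.8]
gripper_width: -0.0002
gripper_force: 0.0
```

Request:
move_arm(rows="2.65 3.1 0 0 0 0.07 0;2.65 3.1 0 0 0 0.07 0;2.65 3.1 0 0 0 0.07 0;2.65 3.1 0 0 0 0.07 0;2.65 3.1 0 0 0 0.07 0;2.65 3.1 0 0 0 0.07 0;2.65 3.1 -0.3 0 0 0.07 0;2.65 3.1 -0.3 0 0 0.07 0")

```text
clock: 2.63
position: [0.6629, 0.0019, 0.2255]
tcp_rot: [[0.0, 1.0, 0.001], [1.0, -0.0, -0.0], [-0.0, 0.001, -1.0]]
force: [0.7, -1.0, 1.1]
gripper_width: -0.0001
gripper_force: 0.0
```

```bash
cat >> h.py <<'E'
CAL={}
def ray(cam,u,v):
    if cam not in CAL: CAL[cam]=robot.get_calibration(cam)
    c=CAL[cam]; f=240/np.tan(np.radians(c['vertical_fov'])/2)
    return np.array(c['origin']),np.array(c['attitude'])@np.array([(u-c['cx'])/f,-(v-c['cy'])/f,-1.])
E
python3 - <<'E'
from h import *
b=cv2.cvtColor(cv2.imread('pics/t0.png'),cv2.COLOR_BGR2HSV)
g=((b[...,0]>50)&(b[...,0]<80)&(b[...,1]>120)&(b[...,2]>60)); g[:200]=0;g[300:]=0;g[:,:300]=0;g[:,400:]=0
g=cv2.morphologyEx(g.astype(np.uint8),cv2.MORPH_CLOSE,np.ones((5,5)))
ys,xs=np.nonzero(g);P=np.array([onz('top',x,y,.034)[:2] for x,y in zip(xs,ys)],np.float32);print(cv2.minAreaRect(P))
# pins at crop px (tops z=.049)
for u,v in [(467,175),(589,170),(490,137),(562,133),(494,211),(567,207)]:
    print(onz('top',170+u/3-.33,190+v/3-.33,.049)[:2].round(4))
s=robot.get_state();print(s['position'].round(4),s['tcp_rot'].round(3).tolist(),s['gripper_width'],s['joint_pos'].round(2))
E
```

```text
((0.5738394856452942, -0.013957545161247253), (0.09060181677341461, 0.1252705305814743), 3.8608596324920654)
[0.5694 0.0348]
[ 0.5752 -0.0651]
[0.6012 0.0164]
[ 0.6055 -0.0428]
[0.5401 0.0123]
[ 0.5444 -0.0473]
[0.6629 0.0019 0.2255] [[0.0, 1.0, 0.001], [1.0, -0.0, -0.0], [-0.0, 0.001, -1.0]] -0.0001437036846712256 [-0.17  0.47  1.25 -0.    1.43 -0.16]
```

Request:
move_arm(rows="0 3 0 0 0 0 0;0 1.5 0 0 0 0 0;0 1 0 0 0 0 0;0 1 0 0 0 0 0;0 1 0 0 0 0 0;0 1 0 0 0 0 0;0 0.5 0 0 0 0 0;0 0 0 0 0 0 0")

```text
clock: 3.3
position: [0.6609, 0.0881, 0.2252]
tcp_rot: [[0.006, 1.0, -0.001], [1.0, -0.006, -0.002], [-0.002, -0.001, -1.0]]
force: [-0.4, -3.5, -0.7]
gripper_width: -0.0
gripper_force: 1.1
```

```bash
python3 - <<'E'
from h import *
robot.get_image('top');
for t in ['lid_edge','latch_hinge','latch_tab']: print(t,[(np.round(r['location'],3),r['score']) for r in robot.tip_of('top',t)])
E
```

```text
lid_edge [(array([0.559, 0.116, 0.244]), 0.79)]
latch_hinge [(array([0.562, 0.107, 0.253]), 0.83)]
latch_tab [(array([0.563, 0.147, 0.301]), 0.83), (array([ 0.631, -0.333, -0.001]), 0.44), (array([ 0.686,  0.395, -0.002]), 0.28)]
```

Request:
move_arm(rows="0 0.6 0 0 0 0 0;0 0 0 0 0 0 0;0 -1 0 0 0 0 0;0 -1 3 0 0 0 0;0 0 4 0 0 0 0;0 0 4 0 0 0 0;0 0 4 0 0 0 0;0 0 1 0 0 0 0")

```text
clock: 4.17
position: [0.6632, 0.0758, 0.3944]
tcp_rot: [[0.004, 1.0, 0.014], [1.0, -0.004, 0.001], [0.001, 0.014, -1.0]]
force: [0.0, -0.1, 1.6]
gripper_width: -0.0004
gripper_force: 0.0
```

Request:
move_arm(rows="-2.2 3.4 0 0 0 -0.04 1;-2.2 3.4 0 0 0 -0.04 1;-2.2 3.4 0 0 0 -0.04 1;-2.2 3.4 0 0 0 -0.04 1;-2.2 3.4 0 0 0 -0.04 1;-2.2 3.4 0 0 0 -0.04 1;-2.2 3.4 0 0 0 -0.02 1;-2 2.9 -2 0 0 0 1")

```text
clock: 4.83
position: [0.4876, 0.3458, 0.3701]
tcp_rot: [[0.261, 0.965, 0.008], [0.965, -0.261, 0.006], [0.008, 0.006, -1.0]]
force: [0.9, 0.4, 0.2]
gripper_width: 0.0854
gripper_force: 0.0
```

Request:
move_arm(rows="0 0 -4 0 0 0 1;0 0 -4 0 0 0 1;0 0 -4 0 0 0 1;0 0 -4 0 0 0 1;0 0 -2 0 0 0 1;0 0 0 0 0 0 1")

```text
clock: 5.33
position: [0.4848, 0.3417, 0.1801]
tcp_rot: [[0.261, 0.965, -0.009], [0.965, -0.261, -0.003], [-0.005, -0.008, -1.0]]
force: [-0.8, 0.2, 0.0]
gripper_width: 0.0852
gripper_force: 0.0
```

```bash
cat >> h.py <<'E'
def wonz(u,v,z,s):
    if 'w' not in CAL: CAL['w']=robot.get_calibration('wrist')
    c=CAL['w']; f=240/np.tan(np.radians(c['vertical_fov'])/2)
    dx,dy=u-c['cx'],v-c['cy']; r=np.hypot(dx,dy)+1e-9; t=r/f
    d=np.array([np.sin(t)*dx/r,-np.sin(t)*dy/r,-np.cos(t)])
    M=np.array(c['mount']); R=np.array(s['tcp_rot']); o=R@M[:3,3]+s['position']; d=R@M[:3,:3]@d
    return o+d*(z-o[2])/d[2]
E
python3 - <<'E'
from h import *
s=robot.get_state(); im=robot.get_image('wrist'); save('w1.png',im)
print(s['position'],s['tcp_rot'].round(3).tolist(),s['gripper_width'])
for r in robot.trace('wrist','sensor'):
    ys,xs=np.nonzero(r['pixels']); P=np.array([wonz(x,y,.028,s)[:2] for x,y in zip(xs[::3],ys[::3])],np.float32); print(r['score'],xs.mean(),ys.mean(),cv2.minAreaRect(P),P.mean(0))
print([(r['location'],r['score']) for r in robot.tip_of('wrist','sensor')])
robot.get_image('top');
for t in ['lid_edge']: print(t,[(np.round(r['location'],3),r['score']) for r in robot.tip_of('top',t)])
E
```

```text
[0.48477331 0.34172828 0.1801355 ] [[0.261, 0.965, -0.009], [0.965, -0.261, -0.003], [-0.005, -0.008, -1.0]] 0.08515043001593536
0.91 323.5164596273292 216.96226708074533 ((0.48562100529670715, 0.34687283635139465), (0.09026134759187698, 0.04930652305483818), 74.4392318725586) [0.48590386 0.34839252]
0.84 198.69622583614606 104.09082540656644 ((0.4128057360649109, 0.4676828384399414), (0.09003941714763641, 0.05442800000309944), 88.56812286376953) [0.4134781  0.46691966]
0.79 276.51815028901734 356.4085549132948 ((0.40645432472229004, 0.22561264038085938), (0.1031457781791687, 0.04947711154818535), 69.3398208618164) [0.40763658 0.22904338]
0.57 474.66926322622527 295.4803635183382 ((0.5923355221748352, 0.22964343428611755), (0.08668726682662964, 0.06307228654623032), 46.86811828613281) [0.602762   0.24192886]
[([0.597, 0.2208, 0.0002], 0.93), ([0.4072, 0.2152, -0.0014], 0.9), ([0.4098, 0.47, -0.0012], 0.77), ([0.4864, 0.3436, -0.0001], 0.76)]
lid_edge [(array([0.561, 0.123, 0.244]), 0.78), (array([0.566, 0.071, 0.082]), 0.66)]
```

View pics/w1.png

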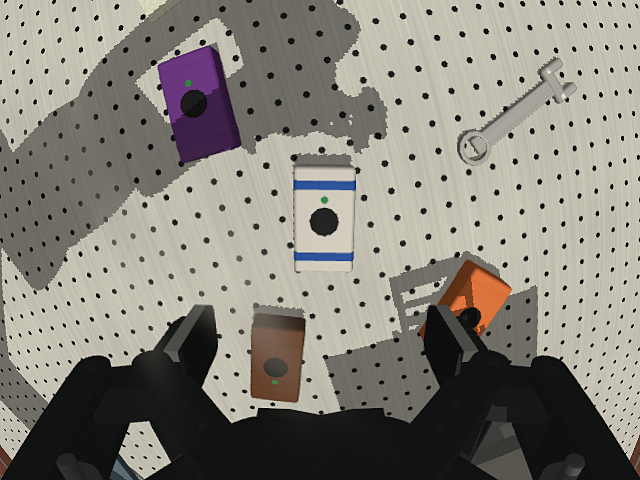

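The wrist view shows the white sensor centred at (324,217) and well clear of the others. It is at about (0.486, 0.3455) with yaw 74.5°. Descending to grasp it.

Request:
move_arm(rows="0.1 0.3 -4 0 0 0 1;0 0 -4 0 0 0 1;0 0 -4 0 0 0 0.85;0 0 -3.5 0 0 0 0.85;0 0 -1.3 0 0 0 0.85;0 0 0 0 0 0 0.85;0 0 0 0 0 0 0.85")

```text
clock: 6.17
position: [0.4898, 0.3465, 0.0184]
tcp_rot: [[0.261, 0.965, 0.002], [0.965, -0.261, 0.001], [0.001, 0.001, -1.0]]
force: [0.3, 0.3, -0.0]
gripper_width: 0.0726
gripper_force: 0.0
```

```bash
python3 - <<'E'
from h import *
s=robot.get_state(); print(s['position'],s['tcp_rot'].round(4).tolist(),s['gripper_width'],s['force'])
E
```

```text
[0.48979249 0.34649647 0.01844483] [[0.261, 0.9653, 0.0015], [0.9653, -0.261, 0.0008], [0.0012, 0.0012, -1.0]] 0.07261880778714137 [ 0.25996379  0.26130929 -0.0062118 ]
```

Request:
move_arm(rows="-0.35 -0.1 -0.8 0 0 0 0.85;0 0 -0.8 0 0 0 0.8;0 0 0 0 0 0 0.5;0 0 0 0 0 0 0.4;0 0 0 0 0 0 0.4;0 0 0 0 0 0 0.4", grip_force=50)

```text
clock: 6.67
position: [0.4856, 0.3452, 0.002]
tcp_rot: [[0.261, 0.965, 0.001], [0.965, -0.261, 0.0], [0.001, 0.001, -1.0]]
force: [0.8, -0.1, 2.2]
gripper_width: 0.0491
gripper_force: 54.0
```

Request:
move_arm(rows="0 0 0 0 0 0 0.4;0 0 0 0 0 0 0.4;0 0 2 0 0 0 0.4;0 0 4 0 0 0 0.4;0 0 4 0 0 0 0.4;0 0 4 0 0 0 0.4;0 0 0 0 0 0 0.4;0 0 0 0 0 0 0.4")

```text
clock: 7.33
position: [0.4867, 0.3458, 0.1441]
tcp_rot: [[0.261, 0.965, 0.005], [0.965, -0.261, 0.003], [0.004, 0.005, -1.0]]
force: [-0.6, -0.0, -2.8]
gripper_width: 0.0493
gripper_force: 53.7
```

```bash
python3 - <<'E'
from h import *
s=robot.get_state(); im=robot.get_image('wrist'); save('w2.png',im[100:])
print(s['position'],s['tcp_rot'].round(4).tolist(),s['gripper_width'],s['gripper_force'],s['force'])
E
```

```text
[0.48674336 0.34579815 0.1441157 ] [[0.2608, 0.9654, 0.0055], [0.9654, -0.2608, 0.0025], [0.0039, 0.0046, -1.0]] 0.04926936995162935 53.69689106941223 [-0.61736589 -0.02624356 -2.76567334]
```

View pics/w2.png

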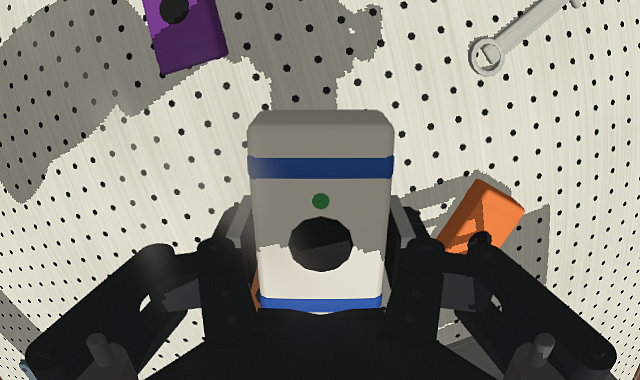

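The sensor is held level. The far top edge is near (321,224) full-frame, and the disc is at (321,344). Next I work out its offset in the tool frame.

```bash
python3 - <<'E'
from h import *
s=robot.get_state(); R=s['tcp_rot']; p=s['position']
def tf(u,v,z=.170): return (R.T@(wonz(u,v,z,s)-p)).round(4)
for n,u,v in [('disc',321,344),('edge',321,223),('b1top',321,257),('b1bot',321,278),('b2top',321,398),('b2bot',321,408),('L',254,300),('Rr',388,300),('botedge',321,210)]: print(n,tf(u,v),tf(u,v,.142))
im=cv2.cvtColor(cv2.imread('pics/w2.png'),cv2.COLOR_BGR2GRAY); print(im[105:180:1,321].tolist())
E
```

```text
disc [ 0.0019 -0.0016 -0.0283] [-0.0157 -0.0016 -0.0003]
edge [ 0.0462 -0.0016 -0.0283] [ 0.0395 -0.0016 -0.0003]
b1top [ 0.0349 -0.0016 -0.0283] [ 0.0254 -0.0016 -0.0003]
b1bot [ 0.0275 -0.0016 -0.0283] [ 0.0162 -0.0016 -0.0003]
b2top [-0.0237 -0.0016 -0.0284] [-0.0476 -0.0015 -0.0004]
b2bot [-0.0292 -0.0016 -0.0284] [-0.0544 -0.0015 -0.0004]
L [ 0.0193 -0.0245 -0.0283] [ 0.0059 -0.0301 -0.0004]
Rr [ 0.0192  0.0213 -0.0283] [ 0.0059  0.027  -0.0003]
botedge [ 0.0504 -0.0016 -0.0283] [ 0.0447 -0.0016 -0.0003]
[125, 126, 126, 126, 121, 99, 98, 100, 101, 101, 101, 101, 101, 101, 103, 102, 102, 102, 106, 111, 117, 122, 124, 124, 124, 124, 126, 126, 128, 126, 127, 127, 127, 128, 128, 126, 127, 128, 126, 127, 127, 127, 127, 127, 127, 126, 127, 127, 127, 127, 127, 131, 133, 35, 47, 49, 51, 51, 50, 49, 47, 49, 49, 50, 50, 49, 49, 47, 47, 47, 48, 47, 45, 62, 134]
```

Request:
move_arm(rows="0 0 4.1 0 0 0 0.4;0 0 4.1 0 0 0 0.4;0 0 4.1 0 0 0 0.4;0 0 4.1 0 0 0 0.4;0 0 4.1 0 0 0 0.4;0 0 4.1 0 0 0 0.4;0.95 -3.9 0 0 0 0.033 0.4;0.95 -3.9 0 0 0 0.033 0.4")

```text
clock: 8.05
position: [0.5045, 0.2682, 0.388]
tcp_rot: [[0.191, 0.982, 0.002], [0.982, -0.191, 0.001], [0.001, 0.002, -1.0]]
force: [0.6, -0.6, -3.1]
gripper_width: 0.049
gripper_force: 53.6
```

Request:
move_arm(rows="0.95 -3.9 0 0 0 0.033 0.4;0.95 -3.9 0 0 0 0.033 0.4;0.95 -3.9 0 0 0 0.033 0.4;0.95 -3.9 0 0 0 0.033 0.4;0.95 -3.9 0 0 0 0.033 0.4;0.95 -3.9 0 0 0 0.033 0.4;0.95 -3.9 0 0 0 0.033 0.4;0 -1 0 0 0 0.033 0.4")

```text
clock: 8.72
position: [0.5714, -0.022, 0.3831]
tcp_rot: [[-0.062, 0.998, -0.006], [0.998, 0.062, -0.001], [-0.001, -0.006, -1.0]]
force: [0.5, -0.3, -1.6]
gripper_width: 0.0492
gripper_force: 53.6
```

Request:
move_arm(rows="0 0 -3 0 0 0 0.4;0 0 -4 0 0 0 0.4;0 0 -4 0 0 0 0.4;0 0 -4 0 0 0 0.4;0 0 -3 0 0 0 0.4;0 0 0 0 0 0 0.4;0 0 0 0 0 0 0.4")

```text
clock: 9.3
position: [0.5687, -0.0156, 0.2041]
tcp_rot: [[-0.066, 0.998, -0.008], [0.998, 0.066, 0.002], [0.002, -0.008, -1.0]]
force: [0.4, 0.5, -0.1]
gripper_width: 0.0494
gripper_force: 53.4
```

```bash
python3 - <<'E'
from h import *
s=robot.get_state(); print(s['position'].round(4),s['tcp_rot'].round(4).tolist(),s['gripper_width'],s['force'],s['joint_pos'].round(2))
im=robot.get_image('wrist'); save('w3.png',im)
E
```

```text
[ 0.5687 -0.0156  0.2041] [[-0.0658, 0.9978, -0.0078], [0.9978, 0.0658, 0.0018], [0.0023, -0.0077, -1.0]] 0.04935961011844964 [ 0.36684688  0.53568295 -0.09357987] [-0.22  0.32  1.52 -0.    1.31 -0.29]
```

View pics/w3.png

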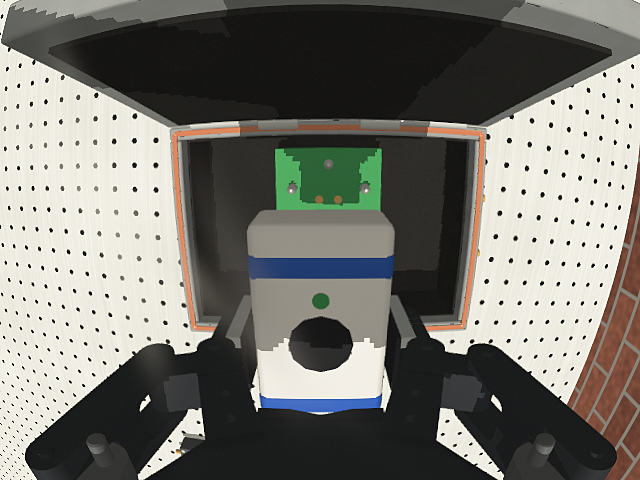

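The wrist view shows the +x end pin at (328,164) and the side pins at (292,187) and (365,187). I'll use them for a direct nest fix.

```bash
python3 - <<'E'
from h import *
s=robot.get_state(); im=cv2.cvtColor(cv2.imread('pics/w3.png'),cv2.COLOR_BGR2HSV)
g=((im[...,1]<70)&(im[...,2]>60)).astype(np.uint8); g[:155]=0;g[200:]=0;g[:,:280]=0;g[:,378:]=0
n,l,st,c=cv2.connectedComponentsWithStats(g)
for i in range(1,n):
    if st[i,4]>8: print(st[i],c[i].round(1),wonz(*c[i],.046,s).round(4))
pin=np.array([wonz(*c,.046,s)[:2] for c in [(328,164),(292,187),(365,187)]]); box=np.array([[.0505,0],[.03,.0305],[.03,-.0305]])
# fit yaw+translation
from scipy.optimize import least_squares
def f(p):
    C,S=np.cos(p[2]),np.sin(p[2]); return ((box@np.array([[C,S],[-S,C]])+p[:2])-pin).ravel()
r=least_squares(f,[.573,-.015,1.63]);print(r.x,r.fun*1e3)
robot.get_image('wrist')
print([(r['location'],r['score']) for t in ['nest','lid_hinge'] for r in robot.tip_of('wrist',t)])
print(robot.get_state()['position'],robot.get_state()['tcp_rot'].round(4).tolist())
E
```

```text
[324 159   9  10  77] [328.  163.6] [0.5713 0.0354 0.046 ]
[360 183  10  11  80] [364.5 188.2] [0.6028 0.0174 0.046 ]
[287 184  10  10  78] [291.6 188.5] [0.5429 0.013  0.046 ]
[ 0.57515444 -0.01411885  1.64231044] [ 0.20124329  1.12274044 -0.53613962 -0.68722416  0.33489633 -0.43551628]
[([0.5709, -0.0143, 0.0394], 0.61), ([0.567, 0.0645, 0.0811], 0.89), ([0.5715, -0.0156, 0.2026], 0.21)]
[ 0.57221291 -0.01630345  0.20970535] [[-0.066, 0.9978, 0.0042], [0.9978, 0.066, -0.001], [-0.0012, 0.0041, -1.0]]
```

```bash
cat > pins.py <<'E'
from h import *
from scipy.optimize import least_squares
s=robot.get_state(); rgb=robot.get_image('wrist'); im=cv2.cvtColor(rgb,cv2.COLOR_RGB2HSV)
g=((im[...,1]<70)&(im[...,2]>60)).astype(np.uint8)
gr=((im[...,0]>45)&(im[...,0]<85)&(im[...,1]>100)).astype(np.uint8); gr[:100]=0; gr=cv2.morphologyEx(gr,cv2.MORPH_OPEN,np.ones((3,3)))
n,l,st,c=cv2.connectedComponentsWithStats(gr); i=1+np.argmax(st[1:,4]); x,y,w,h,_=st[i]; print('green',x,y,w,h)
roi=np.zeros_like(g); roi[y+5:y+h-2,x+4:x+w-4]=1; n,l,st,c=cv2.connectedComponentsWithStats(g*roi)
P=[c[i] for i in range(1,n) if 40<st[i,4]<400 and max(st[i,2:4])<1.6*min(st[i,2:4])]; print(np.round(P,1).tolist())
if len(P)==3:
    P=sorted(P,key=lambda p:p[1]); P=[P[0]]+sorted(P[1:],key=lambda p:p[0])
    pin=np.array([wonz(*p,.046,s)[:2] for p in P]); box=np.array([[.0505,0],[.03,.0305],[.03,-.0305]])
    f=lambda p:((box@np.array([[np.cos(p[2]),np.sin(p[2])],[-np.sin(p[2]),np.cos(p[2])]])+p[:2])-pin).ravel()
    r=least_squares(f,[.573,-.015,1.63]);print('nest',r.x.round(4),(r.fun*1e3).round(1))
R=s['tcp_rot'];p=s['position'];zt=p[2]+.026
d=((im[...,2]<45)).astype(np.uint8);d[:310]=0;d[372:]=0;d[:,:275]=0;d[:,365:]=0
m=cv2.moments(d);dc=(m['m10']/m['m00'],m['m01']/m['m00']);D=wonz(*dc,zt,s); print('disc',np.round(dc,1),D.round(4),'tool',(R.T@(D-p)).round(4))
print('tcp',p.round(4),'yaw',np.arctan2(R[1,0],R[0,0]).round(4),'tilt',R[:2,2].round(4))
print(s['force'].round(1))
E
python3 pins.py
```

```text
green 269 145 106 65
[[321.5, 161.5], [285.8, 185.9], [357.3, 185.4]]
nest [ 0.5722 -0.0139  1.6428] [-0.   0.3 -0.8 -0.2  0.8 -0.1]
disc [324.6 336.4] [ 0.5717 -0.012   0.2357] tool [ 0.0043 -0.0001 -0.026 ]
tcp [ 0.5722 -0.0163  0.2097] yaw 1.6369 tilt [ 0.0042 -0.001 ]
[ 0.5  0.3 -1.4]
```

Request:
move_arm(rows="0.08 0.05 -3 0 0 0 0.4;0 0 -3 0 0 0 0.4;0 0 -3 0 0 0 0.4;0 0 -2.5 0 0 0 0.4;0 0 -1 0 0 0 0.4;0 0 0 0 0 0 0.4;0 0 0 0 0 0 0.4;0 0 0 0 0 0 0.4")

```text
clock: 10.22
position: [0.5733, -0.0159, 0.0846]
tcp_rot: [[-0.066, 0.998, 0.004], [0.998, 0.066, -0.001], [-0.001, 0.004, -1.0]]
force: [0.4, 0.6, -2.1]
gripper_width: 0.049
gripper_force: 53.4
```

```bash
sleep 0; python3 pins.py; python3 - <<'E'
from h import *
im=robot.get_image('wrist'); save('w4.png',cv2.resize(im[120:420,200:440],None,fx=2,fy=2))
print(robot.get_state()['position'])
E
```

```text
green 236 152 171 144
[[321.1, 179.6]]
disc [324.7 335.9] [ 0.5728 -0.0113  0.1106] tool [ 0.0045 -0.0001 -0.026 ]
tcp [ 0.5733 -0.0159  0.0846] yaw 1.6369 tilt [ 0.004  -0.0009]
[ 0.4  0.6 -2.1]
[ 0.57304498 -0.01581408  0.08450418]
```

View pics/w4.png

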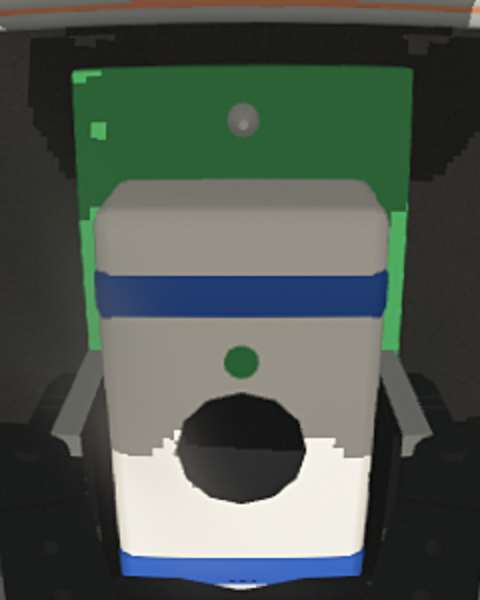

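The crop shows the end pin, the sensor edges and the disc all centred on column 321, so it is laterally aligned. Now checking the fore-aft fit.

```bash
python3 - <<'E'
from h import *
s=robot.get_state();p=s['position'];R=s['tcp_rot']
t=lambda u,v,z:(R.T@(wonz(u,v,z,s)-p)).round(4)[:2]
print('pin',t(321.1,179.6,.047),t(321.1,179.6,.049),'end',t(321,210,p[2]-.002),t(321,210,p[2]),'top',t(321,223,p[2]+.026))
for u,v,z in [(237,154,.034),(406,154,.034)]: print('nest edge',t(u,v,z))
print(p)
E
```

```text
pin [ 0.0527 -0.0013] [ 0.0529 -0.0013] end [ 0.0448 -0.0014] [ 0.0452 -0.0014] top [ 0.0462 -0.0014]
nest edge [ 0.0654 -0.0452]
nest edge [0.0654 0.0432]
[ 0.57304498 -0.01581408  0.08450418]
```

Request:
move_arm(rows="0 0.17 -1 0 0 0 0.4;0 0 -1 0 0 0 0.4;0 0 -0.8 0 0 0 0.4;0 0 -0.5 0 0 0 0.4;0 0 -0.4 0 0 0 0.4;0 0 -0.3 0 0 0 0.4;0 0 0 0 0 0 0.4;0 0 0 0 0 0 0.4")

```text
clock: 10.98
position: [0.5722, -0.0139, 0.0422]
tcp_rot: [[-0.066, 0.998, 0.001], [0.998, 0.066, -0.0], [-0.0, 0.001, -1.0]]
force: [4.9, 0.6, -3.4]
gripper_width: 0.0491
gripper_force: 53.3
```

Request:
move_arm(rows="0 0 -0.2 0 0 0 0.4;0 0 -0.2 0 0 0 0.4;0 0 -0.1 0 0 0 0.4;0 0 0 0 0 0 0.4")

```text
clock: 11.32
position: [0.5723, -0.014, 0.0377]
tcp_rot: [[-0.066, 0.998, 0.002], [0.998, 0.066, -0.0], [-0.001, 0.002, -1.0]]
force: [4.9, -0.4, -1.1]
gripper_width: 0.0492
gripper_force: 53.9
```

```bash
python3 - <<'E'
from h import *
s=robot.get_state();p=s['position'];R=s['tcp_rot']
im=robot.get_image('wrist'); save('w5.png',cv2.resize(im[120:420,200:440],None,fx=2,fy=2))
print(p,R[:,2],s['force'],s['ft_torque'],s['gripper_force'])
E
```

```text
[ 0.57232514 -0.01397119  0.03768157] [ 1.89151584e-03 -3.76913968e-04 -9.99998140e-01] [ 4.92545766 -0.40550551 -1.146918  ] [ 0.00147713 -0.79923723  0.16540355] 53.85170638561249
```

View pics/w5.png

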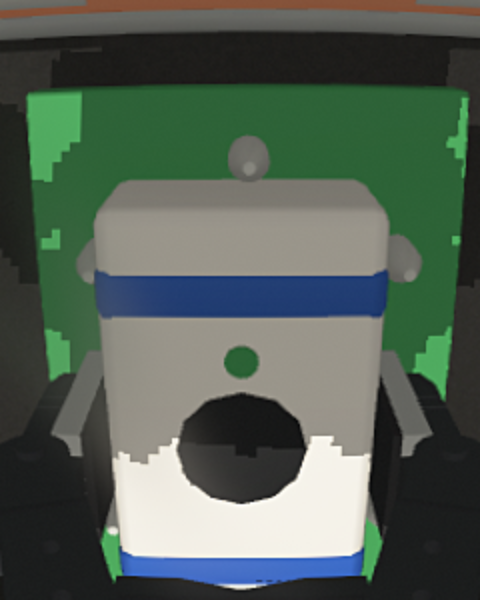

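The sensor is in among the pins, with the end pin and both side pins beside it. There is a light +x side load of about 5 N. I'll shift 1 mm in +x, seat it and release.

Request:
move_arm(rows="0.1 0 0 0 0 0 0.4;0 0 -0.1 0 0 0 0.4;0 0 -0.05 0 0 0 0.4;0 0 0 0 0 0 0.4;0 0 0 0 0 0 0.4")

```text
clock: 11.78
position: [0.5724, -0.0139, 0.036]
tcp_rot: [[-0.066, 0.998, 0.0], [0.998, 0.066, -0.0], [-0.0, 0.0, -1.0]]
force: [2.5, -1.5, 3.5]
gripper_width: 0.0492
gripper_force: 53.9
```

Request:
move_arm(rows="0 0 0 0 0 0 0.6;0 0 0 0 0 0 0.68;0 0 0 0 0 0 0.72;0 0 0 0 0 0 0.72;0 0 1 0 0 0 0.72;0 0 2 0 0 0 0.72;0 0 4 0 0 0 0.72;0 0 4 0 0 0 0.72")

```text
clock: 12.45
position: [0.5708, -0.0135, 0.1461]
tcp_rot: [[-0.066, 0.998, -0.004], [0.998, 0.066, 0.001], [0.001, -0.004, -1.0]]
force: [0.7, 1.1, -0.4]
gripper_width: 0.0613
gripper_force: 0.0
```

Request:
move_arm(rows="0 0 4 0 0 0 0.72;0 0 4 0 0 0 0.72;0 0 4 0 0 0 0.5;0 0 0 0 0 0 0;0 0 0 0 0 0 0")

```text
clock: 12.87
position: [0.5737, -0.014, 0.2697]
tcp_rot: [[-0.066, 0.998, 0.007], [0.998, 0.066, -0.002], [-0.002, 0.007, -1.0]]
force: [0.1, 0.1, -0.9]
gripper_width: 0.0255
gripper_force: 0.0
```

```bash
python3 - <<'E'
from h import *
s=robot.get_state();p=s['position'];R=s['tcp_rot']
im=robot.get_image('wrist'); save('w6.png',cv2.resize(im[100:340,200:440],None,fx=2.5,fy=2.5))
print(p,s['force'],[r['location'].round(4) if hasattr(r['location'],'round') else r['location'] for r in robot.tip_of('wrist','sensor')+robot.tip_of('wrist','nest')])
robot.get_image('top');print([(r['location'],r['score']) for t in ['lid_edge','latch_tab'] for r in robot.tip_of('top',t)])
E
```

```text
[ 0.57367891 -0.01399834  0.26973385] [ 0.10874483  0.08460258 -0.88230994] [[0.5732, -0.0125, 0.0327]]
[([0.563, 0.1213, 0.2433], 0.67), ([0.5602, 0.1576, 0.2955], 0.92)]
```

View pics/w6.png

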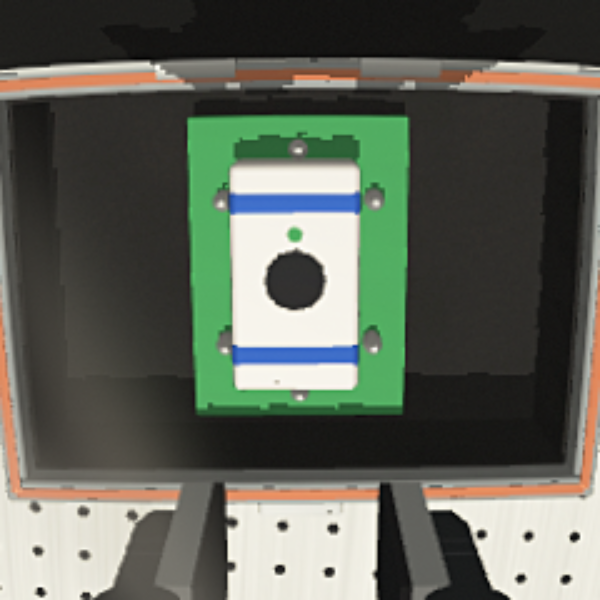

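All six pins surround the sensor evenly and it lies flat, so it is seated. Now I move over the lid to its back, clear of the latch.

Request:
move_arm(rows="-1 0 4 0 0 0 0;-2 0 3.5 0 0 0 0;-2 0 3.5 0 0 0 0;-2 3.4 0 0 0 0 0;-2 3.6 0 0 0 0 0;-0.6 4 0 0 0 0 0;0 4 0 0 0 0 0;0 4 0 0 0 0 0")

```text
clock: 13.83
position: [0.4755, 0.1776, 0.3755]
tcp_rot: [[-0.065, 0.998, -0.001], [0.998, 0.065, -0.0], [-0.0, -0.001, -1.0]]
force: [1.3, -0.4, -0.7]
gripper_width: 0.0005
gripper_force: 0.0
```

Request:
move_arm(rows="0 1.6 -3 0 0 0 0;0 0 -4 0 0 0 0;0 0 -4 0 0 0 0;0 0 -4 0 0 0 0;0 0 -3 0 0 0 0;0 0 0 0 0 0 0;0 0 0 0 0 0 0")

```text
clock: 14.42
position: [0.4752, 0.192, 0.1943]
tcp_rot: [[-0.066, 0.998, -0.005], [0.998, 0.066, -0.001], [-0.001, -0.005, -1.0]]
force: [0.7, -0.6, 0.7]
gripper_width: -0.0
gripper_force: 0.0
```

Request:
move_arm(rows="0.1 -3 0.2 0 0 0 0;0.1 -2.5 0.2 0 0 0 0;0.1 -2.5 0.2 0 0 0 0;0.1 -2 0.3 0 0 0 0;0.1 -2 0.4 0 0 0 0;0.1 -1.7 0.4 0 0 0 0;0.1 -1.5 0.2 0 0 0 0;0 0 0 0 0 0 0")

```text
clock: 15.08
position: [0.4854, 0.0382, 0.218]
tcp_rot: [[-0.064, 0.998, 0.005], [0.998, 0.064, -0.001], [-0.001, 0.005, -1.0]]
force: [-0.1, 0.1, -0.4]
gripper_width: -0.0001
gripper_force: 0.0
```

```bash
cat > lid.py <<'E'
from h import *
s=robot.get_state();print(s['position'].round(4),s['force'].round(1))
for cam in ['top','scene']:
  robot.get_image(cam)
  for t in ['lid_edge','latch_hinge','latch_tab']: print(cam,t,[(np.round(r['location'],3).tolist(),r['score']) for r in robot.tip_of(cam,t)][:2])
E
python3 lid.py
```

```text
[0.4854 0.0382 0.218 ] [-0.1  0.1 -0.4]
top lid_edge [([0.571, 0.024, 0.246], 0.93)]
top latch_hinge [([0.57, 0.009, 0.251], 0.81)]
top latch_tab [([0.578, -0.015, 0.305], 0.59)]
scene lid_edge [([0.572, 0.02, 0.246], 0.64)]
scene latch_hinge [([0.571, 0.014, 0.247], 0.94)]
scene latch_tab [([0.576, -0.016, 0.309], 0.74)]
```

Request:
move_arm(rows="0.1 -1.6 -0.7 0 0 0 0;0.1 -1.6 -0.7 0 0 0 0;0.1 -1.6 -0.9 0 0 0 0;0.1 -1.25 -1.4 0 0 0 0;0.1 -1.25 -1.4 0 0 0 0;0.1 -1.25 -1.4 0 0 0 0;0 -0.6 -1.8 0 0 0 0;0 -0.6 -1.8 0 0 0 0")

```text
clock: 16.15
position: [0.491, -0.0582, 0.1141]
tcp_rot: [[-0.066, 0.998, 0.003], [0.998, 0.066, -0.002], [-0.002, 0.003, -1.0]]
force: [2.1, 1.2, 2.8]
gripper_width: -0.0003
gripper_force: 1.4
```

Request:
move_arm(rows="0 -0.4 -0.9 0 0 0 0;0 -0.3 -0.5 0 0 0 0;0 0 -0.2 0 0 0 0;0 0 -0.2 0 0 0 0;0 0 0 0 0 0 0")

```text
clock: 16.57
position: [0.4889, -0.0636, 0.0989]
tcp_rot: [[-0.067, 0.998, -0.001], [0.998, 0.067, 0.0], [0.0, -0.001, -1.0]]
force: [-9.9, 4.0, 26.5]
gripper_width: -0.0
gripper_force: 13.4
```

```bash
python3 lid.py
```

```text
[ 0.4889 -0.0636  0.0989] [-9.9  4.  26.5]
top lid_edge [([0.58, -0.101, 0.098], 0.69), ([0.586, -0.173, 0.087], 0.67)]
top latch_hinge [([0.579, -0.11, 0.09], 0.6)]
top latch_tab [([0.587, -0.172, 0.088], 0.98), ([0.434, -0.355, 0.001], 0.59)]
scene lid_edge [([0.582, -0.102, 0.098], 0.74), ([0.685, 0.398, 0.002], 0.53)]
scene latch_hinge [([0.579, -0.107, 0.093], 0.79), ([0.575, -0.015, 0.002], 0.44)]
scene latch_tab [([0.589, -0.168, 0.09], 0.73)]
```

The lid is down: its edge is at z 0.098 and pressing gives 26 N. The latch tab is at (0.587, -0.172, 0.089), an angle of about 1.2. Next I lift, go in front of it, tilt the tool slightly and push it down and in.

Request:
move_arm(rows="0 0 3 0 0 0 0;0 0 4 0 0 0 0;0 0 2 0.1 0 0 0;2.4 -3 0 0.1 0 0 0;2.4 -3 0 0.1 0 0 0;2.4 -3 0 0 0 0 0;2.3 -2.5 0 0 0 0 0;0 0 -3 0 0 0 0")

```text
clock: 17.63
position: [0.5916, -0.1875, 0.1608]
tcp_rot: [[-0.066, 0.998, 0.014], [0.956, 0.059, 0.286], [0.285, 0.032, -0.958]]
force: [0.6, -0.4, 0.1]
gripper_width: -0.0001
gripper_force: 0.0
```

Request:
move_arm(rows="0 0 -3 0 0 0 0;0 0 -1.5 0 0 0 0;0 0 0 0 0 0 0;0 0 0 0 0 0 0")

```text
clock: 17.97
position: [0.5841, -0.1787, 0.1105]
tcp_rot: [[-0.066, 0.998, -0.002], [0.953, 0.064, 0.297], [0.296, 0.018, -0.955]]
force: [-0.6, -0.0, 0.9]
gripper_width: -0.0003
gripper_force: 0.0
```

```bash
python3 lid.py
```

```text
[ 0.5841 -0.1787  0.1105] [-0.6 -0.   0.9]
top lid_edge [([0.578, -0.1, 0.098], 0.76)]
top latch_hinge [([0.579, -0.107, 0.088], 0.76), ([0.688, 0.395, -0.004], 0.19)]
top latch_tab [([0.588, -0.17, 0.083], 0.58)]
scene lid_edge [([0.581, -0.103, 0.095], 0.59)]
scene latch_hinge []
scene latch_tab []
```

Request:
move_arm(rows="0 0 -1.5 0 0 0 0;0 0 -1 0 0 0 0;0 0.3 -1.2 0 0 0 0;0 0.3 -1.2 0 0 0 0;0 0.5 -0.8 0 0 0 0;0 0.5 -0.7 0 0 0 0;0 0.5 -0.5 0 0 0 0;0 0.45 -0.35 0 0 0 0")

```text
clock: 19.03
position: [0.5841, -0.1532, 0.0375]
tcp_rot: [[-0.066, 0.998, -0.001], [0.953, 0.063, 0.296], [0.295, 0.019, -0.955]]
force: [-1.4, -1.8, -0.4]
gripper_width: -0.0002
gripper_force: 0.8
```

```bash
python3 lid.py
```

```text
[ 0.5841 -0.1532  0.0375] [-1.4 -1.8 -0.4]
top lid_edge [([0.577, -0.1, 0.098], 0.88)]
top latch_hinge [([0.576, -0.107, 0.088], 0.74)]
top latch_tab [([0.587, -0.147, 0.04], 0.83)]
scene lid_edge [([0.583, -0.104, 0.098], 0.79)]
scene latch_hinge [([0.576, -0.106, 0.092], 0.52)]
scene latch_tab [([0.584, -0.142, 0.04], 0.51)]
```

Request:
move_arm(rows="0 0.4 -0.2 0 0 0 0;0 0.4 -0.2 0 0 0 0;0 0.4 -0.2 0 0 0 0;0 0.3 -0.1 0 0 0 0;0 0.2 0 0 0 0 0;0 0.2 0 0 0 0 0;0 0 0 0 0 0 0")

```text
clock: 20.02
position: [0.5843, -0.1362, 0.031]
tcp_rot: [[-0.066, 0.998, -0.0], [0.954, 0.064, 0.292], [0.292, 0.019, -0.956]]
force: [-1.7, -7.8, -3.1]
gripper_width: -0.0001
gripper_force: 3.4
```

```bash
python3 lid.py
```

```text
[ 0.5843 -0.1362  0.031 ] [-1.7 -7.8 -3.1]
top lid_edge [([0.579, -0.098, 0.1], 0.8)]
top latch_hinge [([0.577, -0.11, 0.09], 0.76)]
top latch_tab [([0.585, -0.132, 0.031], 0.49)]
scene lid_edge [([0.582, -0.102, 0.096], 0.59)]
scene latch_hinge [([0.578, -0.108, 0.091], 0.58)]
scene latch_tab []
```

Request:
move_arm(rows="0 0.2 0 0 0 0 0;0 0.2 0 0 0 0 0;0 0.2 0 0 0 0 0;0 0.2 0 0 0 0 0;0 0 0 0 0 0 0")

```text
clock: 20.83
position: [0.5847, -0.1354, 0.031]
tcp_rot: [[-0.067, 0.998, 0.002], [0.957, 0.064, 0.282], [0.281, 0.021, -0.96]]
force: [-7.1, -27.5, -3.2]
gripper_width: 0.0
gripper_force: 13.2
```

It has reached a hard stop at 27 N, with the tip at the position expected for home. I'll back off and inspect.

Request:
move_arm(rows="0 -1 0 0 0 0 0;0 -4 0 0 0 0 0;0 -4 1 0 0 0 0;0 -4 3 -0.1 0 0 0;0 -4 3 -0.1 0 0 0;0 -2 3 -0.1 0 0 0;0 0 0 0 0 0 0;0 0 0 0 0 0 0")

```text
clock: 21.5
position: [0.5859, -0.3032, 0.1242]
tcp_rot: [[-0.067, 0.998, 0.004], [0.998, 0.067, -0.002], [-0.002, 0.004, -1.0]]
force: [-0.8, 0.7, -0.2]
gripper_width: 0.0001
gripper_force: 0.0
```

```bash
python3 lid.py; python3 - <<'E'
from h import *
s=robot.get_state(); im=robot.get_image('wrist'); t=[(r['location'],r['score']) for n in ['latch_tab','latch_hinge','lid_edge'] for r in robot.tip_of('wrist',n)]; print(t)
sc=robot.get_image('scene'); save('f.png',np.hstack([im[:300,140:540],cv2.resize(sc[170:320,220:420],None,fx=2,fy=2)]))
E
```

```text
[ 0.5859 -0.3032  0.1242] [-0.8  0.7 -0.2]
top lid_edge [([0.579, -0.099, 0.101], 0.79), ([0.632, -0.333, 0.001], 0.64)]
top latch_hinge [([0.58, -0.109, 0.09], 0.81)]
top latch_tab [([0.585, -0.13, 0.035], 0.54)]
scene lid_edge [([0.582, -0.1, 0.097], 0.79)]
scene latch_hinge [([0.577, -0.107, 0.092], 0.64)]
scene latch_tab [([0.622, -0.338, -0.001], 0.18)]
[]
```

View pics/f.png

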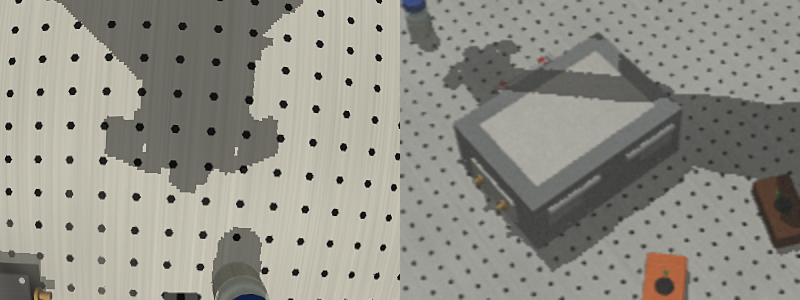

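Lid closed flat; the front is hidden from the scene camera (tab by top view at y ≈ -0.130, home ≈ -0.126). I'll tilt the wrist camera towards the front to check the tab numerically.

Request:
move_arm(rows="0 0 1 0.12 0 0 0;0 0 1 0.12 0 0 0;0 0 1 0.12 0 0 0;0 0 1 0.12 0 0 0;0 0 1 0.12 0 0 0;0 0 0 0.12 0 0 0;0 0 0 0.12 0 0 0;0 0 0 0 0 0 0")

```text
clock: 22.82
position: [0.5823, -0.3059, 0.1644]
tcp_rot: [[-0.057, 0.998, -0.001], [0.657, 0.039, 0.753], [0.751, 0.042, -0.658]]
force: [-1.3, -0.4, -2.5]
gripper_width: -0.0003
gripper_force: 0.0
```

```bash
cat > tab.py <<'E'
from h import *
robot.get_image('top');robot.get_image('top');robot.get_image('top')
s=robot.get_state(); im=robot.get_image('wrist'); np.save('tab.npy',im); print(s['position'].round(4),s['tcp_rot'].round(3).tolist())
for n in ['latch_tab','latch_hinge','lid_edge']: print(n,[(np.round(r['location'],4).tolist(),r['score']) for r in robot.tip_of('wrist',n)])
h=cv2.cvtColor(im,cv2.COLOR_RGB2HSV); m=(((h[...,0]<8)|(h[...,0]>172))&(h[...,1]>140)&(h[...,2]>40)).astype(np.uint8)
n,l,st,c=cv2.connectedComponentsWithStats(m)
for i in range(1,n):
    if st[i,4]>50:
        x,y,w,hh,a=st[i]; print(st[i])
        for r in range(y,y+hh,max(1,hh//10)):
            xs=np.nonzero(l[r]==i)[0]; print(r,xs.min(),xs.max(),len(xs),h[r,int(np.median(xs)),2])
E
python3 tab.py
```

```text
[ 0.5846 -0.3035  0.1709] [[-0.066, 0.998, -0.0], [0.667, 0.044, 0.743], [0.742, 0.049, -0.669]]
latch_tab [([0.5823, -0.1239, 0.0285], 0.94)]
latch_hinge [([0.5816, -0.1057, 0.0923], 0.68)]
lid_edge [([0.582, -0.0993, 0.1033], 0.63)]
[ 282  135   80   65 2730]
135 284 288 5 189
141 282 361 18 81
147 282 360 79 210
153 282 359 78 126
159 283 358 18 77
165 283 357 18 79
171 283 356 18 76
177 284 355 17 82
183 283 354 53 124
189 283 355 73 124
195 284 353 70 123
[589 222  10  24  54]
222 590 590 1 83
224 589 591 3 85
226 590 591 2 82
228 590 592 3 79
230 591 593 2 74
232 592 592 1 71
234 593 594 2 83
236 593 595 2 83
238 594 596 3 85
240 595 596 2 80
242 595 597 2 87
244 596 598 3 89
[598 250  14  40  83]
250 600 600 1 93
254 599 601 3 87
258 601 601 1 72
262 602 604 3 79
266 603 605 2 89
270 605 606 2 89
274 606 607 2 89
278 608 608 1 87
282 608 609 2 74
286 609 611 3 92
[619 323   7  22  56]
323 619 620 2 78
325 619 620 2 75
327 620 622 3 91
329 620 622 3 90
331 620 621 2 73
333 621 623 3 94
335 621 624 4 91
337 622 624 3 89
339 622 623 2 80
341 624 625 2 87
343 623 625 3 92
```

The wrist view puts the tab at (-0.124, 0.029) against the hinge at (-0.106, 0.092) in y and z. That is a latch angle of about 0, matching the 27 N hard stop against a snap force of about 5 N. The robot is clear of everything, so I'm handing in.

```bash
python3 -c "
from cell import robot
print(robot.finish_job())"
```

```text
the job is handed in; nothing more can be done
None
```

The sensor is flat between the six nest pins, the lid is closed and the red latch measures home within a few hundredths of a rad, with a 27 N hard stop. I have handed the job in at about 23 s, but I did not see the snap directly and no verdict came back.

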